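# Gauge a beech offcut in the sloping bench caliper

### The arm

A 6-joint arm with a two-finger parallel gripper is mounted at the origin on the work surface; the furniture and walls round the work are solid. World frame = base frame: x ahead of the robot, y to its left, z up, the work surface at z = 0. Lengths are in m, angles in rad, forces in N, time in s.
With the tool pointing down it reaches from about 0.35 to 0.975 m from the base axis. Payload 4.9 kg.
Tool frame: the origin (TCP) lies between the finger pads; the fingertips stand 14 mm ahead of it and the grasp point (between the pads) lies 5 mm behind it (manip.tcp_to_tips is the distance from the TCP to the fingertips, in m); z points along the fingers, y is the line along which they close (so a half turn about z gives the same grasp; the last joint's range is limited). The gripper opens to 85 mm and grips with 20 to 120 N. Pads are 22 mm wide; open, the fingers measure 114 mm over their backs; the gripper's body (76 mm by 85 mm) begins 54 mm behind the grasp point. The pads swing forward as they close: fully open they stand 13 mm farther back than shut.
Start: joints at [1.023, 0.053, 1.613, -0, 1.476, -0.119], TCP at [0.26, 0.568, 0.245] pointing down, gripper open.
Joint ranges: [-3.01, 3.01], [-1.01, 2.22], [0.06, 2.58], [-1.02, 4.17], [0.09, 2.62], [-3.14, 3.14]. Speed limits (rad/s): [2.57, 2.57, 3.14, 3.14, 3.14, 3.14].

### API

Orientations are given as a unit quaternion [w, x, y, z].
In Python, from plant import manip gives the robot as it stands.
- The arm moves only by the tool servo_tool, never from a script. Its argument "moves" is a list that holds one entry, the list of rows, each a list of 7 numbers: the shift along the tool's x, y, z in mm, then the turn, a rotation vector about the tool's x, y, z in degrees, then the finger opening in mm, from 0 to 85.4. In form: [[[x, y, z, ax, ay, az, fingers], ...]]. A call has 1 to 12 rows; each row shifts and turns the commanded pose from where the row before left it, along the tool's axes as they then stand; what a row does not reach is not made up. A row lasts 1/8 s, in which the tool goes at most 62.5 mm and 10.7 degrees, less where a joint would pass 70% of its speed; a pose out of reach is approached as far as the arm can. A call with a gripper value outside its range is refused whole. The fingers move at their own pace and stop on an object; the grip force is fixed at half the most. Time passes only in rows, so rows that do not move let the fingers close. It gives the time, the measured TCP pose, the force, the opening and the grip force at its end, in the units of the state.
- manip.state(): the state, without advancing time (a new reading comes with each control period).
- manip.grab_frame(name): name is "side" or "top"; returns a dict with "image" (384x512x3 uint8, blue, green, red), "mtx" (3x3 intrinsics, pixels), "eye" and "rotation" of the camera in the world. Camera axes: x right, y down, z forward; pixel columns grow to the right and rows downward; lengths in m; the calibration is good to about 2 mm. A picture is of the moment at which its call begins. There is no depth.
- manip.job_done(): hands the job in; it is judged then, once.
The state is a dict: "time": time; "joint_pos": joint angles; "joint_vel": joint speeds; "joint_efforts": joint torques, N m; "tool_pos": TCP position; "tool_rot": TCP orientation; "contact_force": force on the tool from outside, world axes, zero at the start; "ft_torque": the same for the moment, N m; "gripper_width": opening from 0.0 (shut) to 1.0 (fully open); "grasp_force": force on a finger pad.
Only numpy, scipy, OpenCV 4.12 (cv2) and the standard library are available. Lean on these libraries where they do the work, as an engineer would, in place of code of your own. Each camera call takes 0.05 s, during which the arm holds its last target. There are 200 camera calls.

### The job

Measure the width of the beech offcut in the sloping bench caliper: lay it flat on the sloping bed between the jaws, long sides across the slope, then take the sliding jaw by its blue grip and gently slide it down until the offcut is closed snugly between both jaws. The jaw has some play: keep it square to the bed and do not let it tip. Leave the jaw closed on the offcut, let go of everything, and do not disturb the other things on the bench.

Things in the scene. Friction and masses are not known exactly. Their poses are not given: they have to be found in the camera images.
- offcut: beech offcut to be measured, a plain orange-brown wooden block, longer and thicker than the pale pine one: 44 mm wide (its x), 111 mm long (its y), 31 mm thick (its z); loose, about 0.085 kg, lying flat on the bench at the start. Origin at the centre of its underside.
- offcut_center (a point): centre of the beech offcut, 15.5 mm above its underside; same axes as the offcut.
- bed: grey sloping bed of the caliper, fixed, 245 x 130 mm, sloping 30 deg. Origin on its surface at the foot of the fixed jaw's measuring face, mid-width; x up the slope, y level across it, z square out of the surface. Steel fixed jaw at the lower end: x -20 to 0 mm, 60 wide, 36 tall. Surface free from x = 0 up to the sliding jaw, y -65 to 65; low stop at x = 215. Fixed plywood base below.
- slide (a joint): opening of the caliper in m: distance between the two measuring faces, 0 = shut, at most 0.145; at the start about 0.12 to 0.14. The sliding jaw stays where it is left; friction of about 4 N. On the offcut it should read about 0.044.
- jaw (a joint): tipping of the sliding jaw in rad, 0 = square to the bed, positive when its top leans up the slope; stops at +-0.2. Pivots at the bed's surface, 17 mm up-slope of its measuring face, with a weak spring to 0 (1.6 N m/rad): pushing high on one side of the grip tips it; holding the grip flat between two fingers that stay square to the bed does not.
- jaw_grip (a point): where to hold the sliding jaw's blue grip: 69 mm out from the bed's surface, 19 mm up-slope of the jaw's measuring face. The grip is a fin 14 mm thick (along the slope), 36 wide (across), 36 to 87 mm out from the bed; under it the steel jaw is 34 mm along the slope, 60 wide, 36 tall. Axes as the bed's when square.
- pine_offcut: bystander: pale pine offcut 56 x 87 x 23 mm, loose. Origin at the centre of its underside.
- tape_measure: bystander: green and black tape measure 70 x 108 x 35 mm, loose. Origin at the centre of its underside.
- masking_tape: bystander: cream roll of masking tape lying flat, 104 mm across, 24 mm high, loose. Origin at the centre of its underside.
There are look-alikes about, which are no part of the job. What is shaped like the offcut but yellow is not meant.

How it is judged:
On the way:
1. the offcut lies on the sloping bed between the open jaws, released (x of offcut_center in the frame of bed between 0.018 and 0.13 m and z of offcut_center in the frame of bed between 0.012 and 0.02 m and angle between the z axis of offcut and the z axis of bed, either way round below 0.12 rad and value of joint slide above 0.05 m and contact force between the fingers and offcut below 0.1 N), for 0.2 s.
At the end, for the whole second after the job is handed in: Offcut flat on the bed (3 mm), square between the jaws (0.06 rad), its centre within 35 mm of mid-width and 19.5 to 24.5 mm up-slope of the fixed face; caliper open 41.5 to 46.5 mm; sliding jaw square within 0.06 rad; all released and at rest (value of joint slide between 0.0415 and 0.0465 m and value of joint jaw between -0.06 and 0.06 rad and x of offcut_center in the frame of bed between 0.0195 and 0.0245 m and y of offcut_center in the frame of bed between -0.035 and 0.035 m and z of offcut_center in the frame of bed between 0.0125 and 0.0185 m and angle between the x axis of offcut and the x axis of bed, either way round below 0.06 rad and linear speed of offcut below 0.01 m/s); the robot touches nothing.
It fails at once if the sliding jaw is tipped by more than 0.12 rad (value of joint jaw above 0.12 rad or value of joint jaw below -0.12 rad).
It fails at once if the sliding jaw is pressed on the offcut with more than 40 N (contact force between offcut and jaw above 40 N).
It fails at once if a bystander is shifted by more than 20 mm (distance of any of pine_offcut, tape_measure, masking_tape from where it was at the start of the episode above 0.02 m).
It also fails if it takes over 48 s, if anything falls off the work surface, if the arm or the gripper's body presses on something with over 40 N, if the wrist force passes 120 N, or if a joint passes its speed limit or range.

## Working session

There is one attempt and no reset: what is moved stays moved. The work goes in short steps, Python scripts to look and compute and a tool call to move; the robot and the scene stay as the last step left them, time stands still between calls to the robot, and variables do not carry over. Pictures are saved under pics/ and viewed, at most 10 in all, crops included, and the job is handed in when it is done.

Besides the shell and the picture viewer there is one more tool, called after "Request:" in YAML: its name, and indented under it one key for each argument. servo_tool: Moves the arm, as the interface text tells. Its arguments: {"type":"object","properties":{"moves":{"type":"array"}},"required":["moves"]}

```bash
ls; mkdir -p pics; python3 - <<'E'
from plant import manip
import cv2,pickle
print(manip.state())
d={}
for n in("top","side"):
    f=manip.grab_frame(n);d[n]=f;cv2.imwrite(f"pics/{n}0.png",f["image"]);print(n,f["mtx"],f["eye"],f["rotation"])
pickle.dump(d,open("f0.pkl","wb"))
E
```

```text
pics
{'time': 0.0, 'joint_pos': array([ 1.02301577e+00,  5.33452569e-02,  1.61430295e+00, -1.89570563e-05,
        1.47598837e+00, -1.19001258e-01]), 'joint_vel': array([-0.00061588,  0.00091384, -0.00063792,  0.00091559,  0.00065632,
       -0.00044741]), 'joint_efforts': array([-8.74164834e-04, -3.93702078e+01, -3.70168984e+01, -3.49807378e-04,
        7.11154891e-03,  1.69663377e-07]), 'tool_pos': array([0.25954301, 0.56790675, 0.24406483]), 'tool_rot': array([-3.25520515e-04,  2.12750092e-01,  9.77106112e-01, -9.68778151e-04]), 'contact_force': array([ 0.28365569, -1.58024688,  0.32200379]), 'ft_torque': array([0.01004561, 0.02334737, 0.0321035 ]), 'grasp_force': 0.0, 'gripper_width': 1.0015655982163567}
top [[381.89356441   0.         257.52811186]
 [  0.         381.89356441 190.34536688]
 [  0.           0.           1.        ]] [ 0.24372355 -0.06107386  1.49338339] [ 0.04421081 -0.70503779  0.707173   -0.02955454]
side [[413.84470692   0.         247.57764937]
 [  0.         413.84470692 184.65299049]
 [  0.           0.           1.        ]] [0.38201607 1.0861146  0.96730941] [ 0.00518634 -0.00305917  0.89783557 -0.44028971]
```

View pics/top0.png

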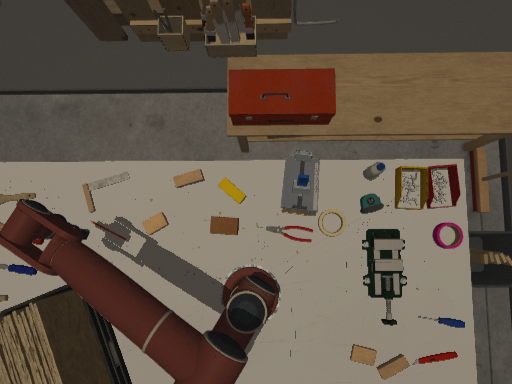

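View pics/side0.png

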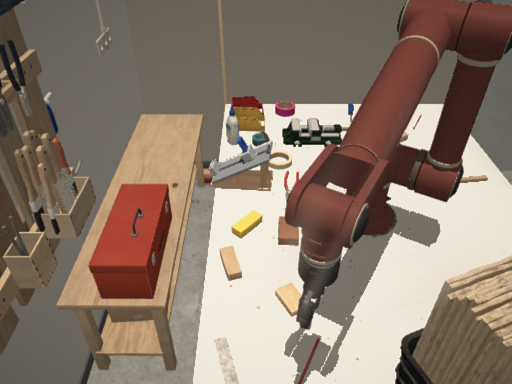

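```bash
cat > h.py <<'E'
import numpy as np,cv2
from scipy.spatial.transform import Rotation as R
def rot(q): return R.from_quat(np.r_[q[1:],q[0]]).as_matrix()
def ray(f,p):
    d=rot(f["rotation"])@np.linalg.solve(f["mtx"],[p[0],p[1],1.]); return np.array(f["eye"]),d
def onz(f,p,z):
    e,d=ray(f,p); return e+d*(z-e[2])/d[2]
def proj(f,X):
    c=f["mtx"]@(rot(f["rotation"]).T@(np.array(X)-f["eye"])); return c[:2]/c[2]
def tri(fa,pa,fb,pb):
    ea,da=ray(fa,pa);eb,db=ray(fb,pb)
    s=np.linalg.lstsq(np.c_[da,-db],eb-ea,rcond=None)[0]
    A=ea+s[0]*da;B=eb+s[1]*db
    return (A+B)/2,np.linalg.norm(A-B)
E
python3 - <<'E'
from h import *
import pickle
d=pickle.load(open("f0.pkl","rb"));t=d["top"];s=d["side"]
a=cv2.resize(t["image"][140:250,130:350],None,fx=3.6,fy=3.6,interpolation=cv2.INTER_CUBIC)
cv2.imwrite("pics/tz.png",a)
b=cv2.resize(s["image"][95:225,190:310],None,fx=4.5,fy=4.5,interpolation=cv2.INTER_CUBIC)
cv2.imwrite("pics/sz.png",b)
# blocks
hsv=cv2.cvtColor(t["image"],cv2.COLOR_BGR2HSV)
m=((hsv[...,1]>75)&(hsv[...,2]>60)).astype(np.uint8)
for c in cv2.findContours(m,cv2.RETR_EXTERNAL,cv2.CHAIN_APPROX_NONE)[0]:
    if 150<cv2.contourArea(c)<700:
        r=cv2.minAreaRect(c);mm=cv2.drawContours(np.zeros_like(m),[c],-1,1,-1)
        bx=np.array([onz(t,p,.03) for p in cv2.boxPoints(r)])
        print(np.round(r[0]),onz(t,r[0],.03).round(3),np.linalg.norm(np.diff(bx[:3],axis=0),axis=1).round(3),"dir",np.degrees(np.arctan2(*(bx[1]-bx[0])[1::-1])).round(),np.round(cv2.mean(hsv,mm)[:3]))
E
```

```text
[393. 366.] [-0.251 -0.523  0.03 ] [0.111 0.052] dir -62.0 [ 16. 122. 113.]
[437. 357.] [-0.219 -0.687  0.03 ] [0.143 0.026] dir -80.0 [  3. 208. 106.]
[363. 355.] [-0.211 -0.416  0.03 ] [0.059 0.091] dir -16.0 [ 16. 126. 129.]
[246. 276.] [0.074 0.012 0.03 ] [0.175 0.062] dir -74.0 [  5. 148.  79.]
[496. 258.] [ 0.141 -0.92   0.03 ] [0.047 0.117] dir -7.0 [ 17. 107.  93.]
[448. 235.] [ 0.225 -0.747  0.03 ] [0.109 0.097] dir -90.0 [ 87. 127. 117.]
[224. 225.] [0.264 0.099 0.03 ] [0.065 0.106] dir -3.0 [ 14. 163. 101.]
[155. 223.] [0.273 0.365 0.03 ] [0.09  0.058] dir -60.0 [ 16. 127. 147.]
[332. 222.] [ 0.275 -0.312  0.03 ] [0.103 0.099] dir -90.0 [ 19.  75. 142.]
[232. 190.] [0.398 0.07  0.03 ] [0.044 0.114] dir -40.0 [ 23. 227. 161.]
[188. 178.] [0.447 0.239 0.03 ] [0.114 0.047] dir -74.0 [ 16. 122. 135.]
[248.  32.] [1.04  0.007 0.03 ] [0.363 0.119] dir -68.0 [ 17. 103. 108.]
[159.  34.] [1.033 0.368 0.03 ] [0.225 0.157] dir -85.0 [ 17. 103.  84.]
```

View pics/tz.png

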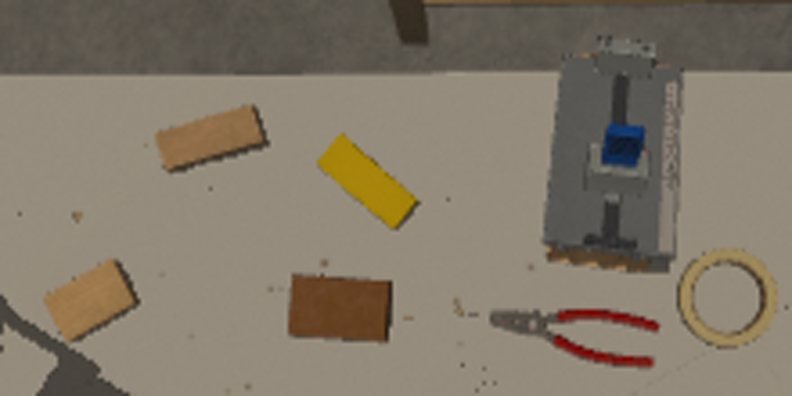

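View pics/sz.png

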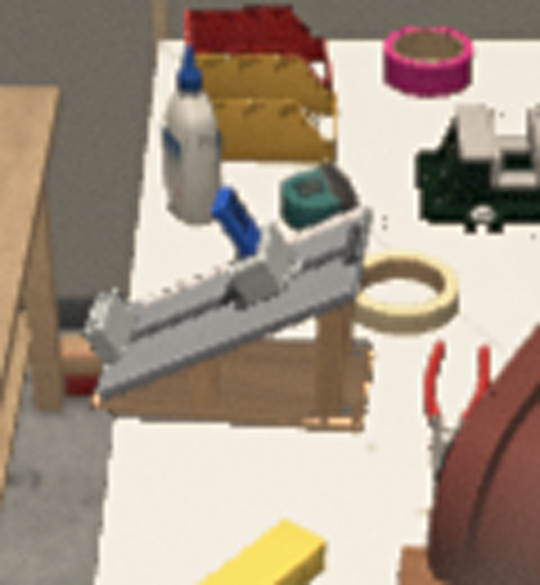

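```bash
python3 - <<'E'
from h import *
import pickle
d=pickle.load(open("f0.pkl","rb"));t=d["top"];s=d["side"]
z=lambda f,r,c:cv2.resize(f["image"][r:r+56,c:c+80],(400,280),interpolation=cv2.INTER_CUBIC)
print(proj(s,[.447,.239,.015]),proj(s,[.273,.365,.01]),proj(s,[-.25,-.52,.015]))
a=np.vstack([np.hstack([z(t,328,340),z(t,150,150)]),np.hstack([z(t,195,120),z(s,236,200)])])
cv2.imwrite("pics/z2.png",a)
# blue grip, both views; grey bed corners later
for f in(t,s):
    h=cv2.cvtColor(f["image"],cv2.COLOR_BGR2HSV)
    m=cv2.inRange(h,(105,150,50),(125,255,255))
    n,l,st,c=cv2.connectedComponentsWithStats(m)
    print([(st[i].tolist(),c[i].round(1)) for i in range(1,n) if st[i,4]>25])
E
```

```text
[231.01982126 261.9778913 ] [291.50996037 297.70132731] [394.35329706 133.10199134]
[([378, 163, 7, 7, 34], array([380.7, 166. ])), ([297, 174, 12, 12, 91], array([302.7, 179.6])), ([9, 265, 25, 10, 163], array([ 21.5, 269.1])), ([440, 318, 25, 9, 136], array([452.7, 322.3]))]
[([47, 105, 10, 28, 68], array([ 52.1, 117.9])), ([349, 105, 4, 9, 28], array([350.4, 108.4])), ([237, 137, 10, 15, 67], array([242. , 143.7]))]
```

View pics/z2.png

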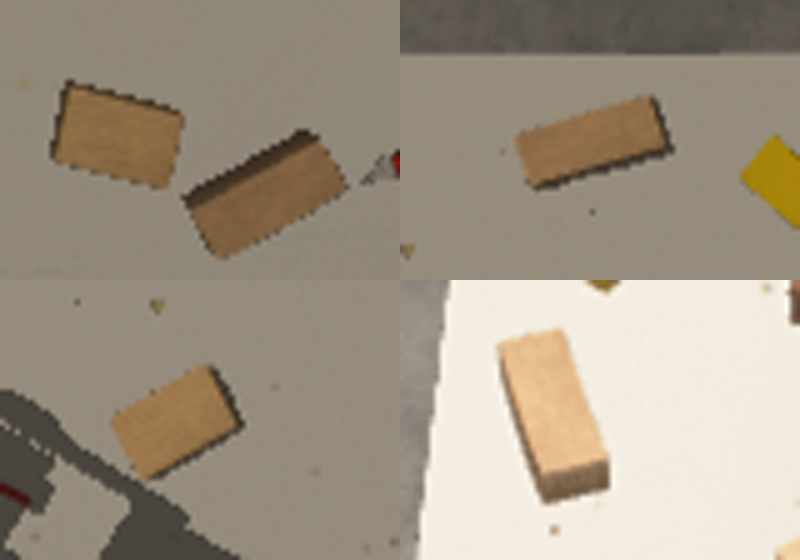

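```bash
python3 - <<'E'
from h import *
import pickle
d=pickle.load(open("f0.pkl","rb"));t=d["top"];s=d["side"]
def meas(f,r,c,z,thr):
    im=cv2.resize(f["image"][r:r+56,c:c+80],None,fx=8,fy=8,interpolation=cv2.INTER_CUBIC)
    h=cv2.cvtColor(im,cv2.COLOR_BGR2HSV)
    for nm,m in(("top",(h[...,1]>80)&(h[...,2]>thr)&(h[...,0]<20)),("all",(h[...,1]>80)&(h[...,0]<21))):
        cs=cv2.findContours(m.astype(np.uint8),cv2.RETR_EXTERNAL,cv2.CHAIN_APPROX_NONE)[0]
        for q in cs:
            if cv2.contourArea(q)<4000: continue
            b=cv2.minAreaRect(q)
            P=np.array([onz(f,((p[0]+.5)/8-.5+c,(p[1]+.5)/8-.5+r),z) for p in cv2.boxPoints(b)])
            e=P[1]-P[0]; g=P[2]-P[1]; L=e if e@e>g@g else g
            A=cv2.contourArea(q)/64
            k=t["mtx"][0,0]/(t["eye"][2]-z)
            print(nm,P.mean(0).round(4),np.linalg.norm(e).round(4),np.linalg.norm(g).round(4),"yaw",np.degrees(np.arctan2(L[1],L[0])).round(1),"area mm2",round(A/k/k*1e6),"tcol",np.array(cv2.mean(h,m.astype(np.uint8)*255)[:3]).round())
print("rear");meas(t,328,340,.028,85)
print("front beech");meas(t,150,150,.031,85)
print("front pine");meas(t,195,120,.023,85)
print(111*44,87*56)
E
```

```text
rear
top [-0.256  -0.5262  0.028 ] 0.1124 0.0445 yaw -62.8 area mm2 5285 tcol [ 16. 126. 128.]
top [-0.2116 -0.4185  0.028 ] 0.0595 0.0885 yaw -103.9 area mm2 5461 tcol [ 16. 126. 128.]
all [-0.2518 -0.5239  0.028 ] 0.1124 0.0536 yaw -62.2 area mm2 6479 tcol [ 16. 125. 121.]
all [-0.2109 -0.4166  0.028 ] 0.06 0.0925 yaw -103.9 area mm2 5800 tcol [ 16. 125. 121.]
front beech
top [0.4475 0.2408 0.031 ] 0.1118 0.0446 yaw -73.3 area mm2 4473 tcol [ 16. 124. 140.]
all [0.4466 0.2393 0.031 ] 0.1142 0.0473 yaw -73.6 area mm2 4827 tcol [ 16. 123. 135.]
front pine
top [0.2729 0.367  0.023 ] 0.0905 0.0589 yaw -60.0 area mm2 4794 tcol [ 16. 129. 151.]
all [0.2728 0.3667 0.023 ] 0.0909 0.0593 yaw -60.0 area mm2 5021 tcol [ 16. 129. 143.]
4884 4872
```

```bash
python3 - <<'E'
from h import *
import pickle
d=pickle.load(open("f0.pkl","rb"));t=d["top"];s=d["side"]
a=cv2.resize(t["image"][146:220,276:326],None,fx=8,fy=8,interpolation=cv2.INTER_CUBIC)
b=cv2.resize(s["image"][125:199,206:281],None,fx=5.3,fy=8,interpolation=cv2.INTER_CUBIC)
o=np.hstack([a,b[:592]])
o=np.clip(o*1.25,0,255).astype(np.uint8);print(o.shape)
for i in range(0,o.shape[0],80): cv2.putText(o,str(i//8),(0,i+8),0,.35,(0,255,255),1);o[i,::4]=(0,255,255)
for i in range(0,400,80): o[::4,i]=(0,255,255)
cv2.imwrite("pics/z3.png",o)
E
```

```text
(592, 798, 3)
```

View pics/z3.png

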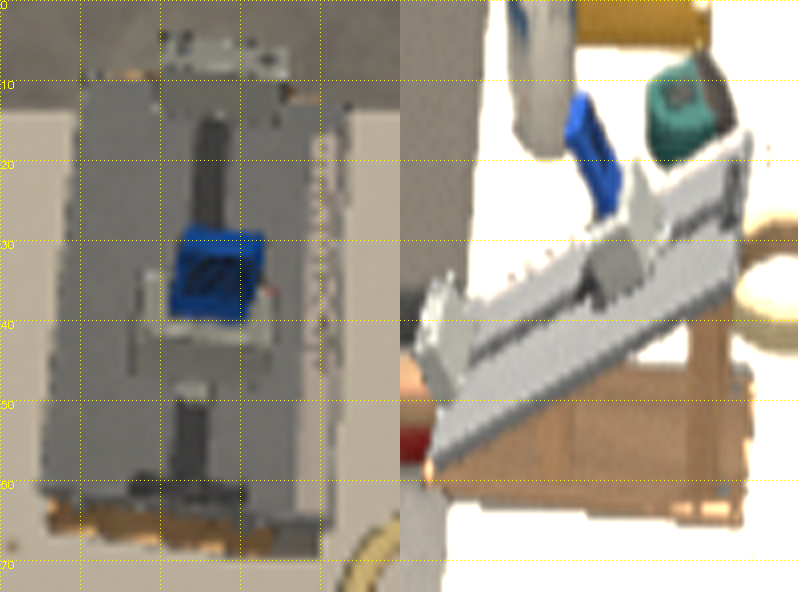

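```bash
python3 - <<'E'
from h import *
import pickle
d=pickle.load(open("f0.pkl","rb"));t=d["top"];s=d["side"]
T=lambda x,y:((x+.5)/8-.5+276,(y+.5)/8-.5+146)
S=lambda x,y:((x-400+.5)/5.3-.5+206,(y+.5)/8-.5+125)
TL,e1=tri(t,T(80,80),s,S(435,448));BL,e2=tri(t,T(40,492),s,S(737,278))
print("TL",TL,e1,"BL",BL,e2,"len",np.linalg.norm(TL-BL),"slope",np.degrees(np.arcsin((BL-TL)[2]/np.linalg.norm(TL-BL))))
G,e=tri(t,T(226,242),s,S(579,112));print("fin top",G,e)
# line yaw
u=BL-TL;print("yaw of x_bed",np.degrees(np.arctan2(u[1],u[0])))
# right corners on bed plane: level across
TR=onz(t,T(350,106),TL[2]);BR=onz(t,T(330,522),BL[2]);print("TR",TR,"BR",BR,np.linalg.norm(TR-TL),np.linalg.norm(BR-BL))
u=(BR+BL-TR-TL)/2;print("yaw mean",np.degrees(np.arctan2(u[1],u[0])))
v=(TL-TR+BL-BR);print("yaw cross",np.degrees(np.arctan2(v[1],v[0]))+90)
E
```

```text
TL [ 0.53166687 -0.13968005  0.03702571] 0.0010961227840330487 BL [ 0.324465   -0.11418092  0.15013709] 0.0011633845054022773 len 0.23743842591443678 slope 28.449366901479696
fin top [ 0.43002833 -0.1937344   0.18619638] 0.0007932599644174982
yaw of x_bed 172.98421901384773
TR [ 0.51760173 -0.26948437  0.03702571] BR [ 0.31147928 -0.24109609  0.15013709] 0.13056412456947006 0.12757777666066197
yaw mean 172.57192713148007
yaw cross 173.9848674486692
```

```bash
cat >> h.py <<'E'
def bedR(yaw):
    c,s=np.cos(np.radians(yaw)),np.sin(np.radians(yaw)); k=np.sqrt(.75)
    x=np.array([c*k,s*k,.5]); z=np.array([-c*.5,-s*.5,k]); return np.c_[x,np.cross(z,x),z]
E
python3 - <<'E'
from h import *
import pickle
d=pickle.load(open("f0.pkl","rb"));t=d["top"];s=d["side"]
T=lambda x,y:((x+.5)/8-.5+276,(y+.5)/8-.5+146)
S=lambda x,y:((x-400+.5)/5.3-.5+206,(y+.5)/8-.5+125)
B=bedR(173.3)
C=np.mean([[.5317,-.1397,.037],[.3245,-.1142,.1501],[.5176,-.2695,.037],[.3115,-.2411,.1501]],0)
def onp(f,p,h=0):
    e,q=ray(f,p);n=B[:,2];return e+q*((C+h*n-e)@n)/(q@n)
loc=lambda X:((X-C)@B*1000).round(1)
print("C",C)
for nm,f,p,h in [("foot fixed top",t,T(220,115),0),("foot L",t,T(160,108),0),("foot R",t,T(280,122),0),("fixed face top edge",t,T(222,80),.036),("top fixed far edge",t,T(225,40),.036),("slide foot L",t,T(130,373),0),("slide foot R",t,T(268,385),0),("slide low? L top",t,T(145,270),.036),("fin top c",t,T(226,242),.087),("fin top c s",s,S(579,112),.087),("stop",t,T(190,478),0),("side fixed foot near",s,S(465,385),0),
 ("slide near foot up", s,S(648,262),0),("slide near foot low",s,S(603,302),0)]:
    X=onp(f,p,h);print(nm,X.round(4),loc(X))
E
```

```text
C [ 0.421325 -0.191125  0.09355 ]
foot fixed top [ 0.513  -0.2066  0.0399] [-107.3    4.7   -0. ]
foot L [ 0.5166 -0.1779  0.0398] [-107.5  -24.3   -0. ]
foot R [ 0.5094 -0.2353  0.0401] [-107.    33.6    0. ]
fixed face top edge [ 0.523  -0.2042  0.0759] [-97.6   1.1  36. ]
top fixed far edge [ 0.5448 -0.2072  0.0632] [-123.     1.5   36. ]
slide foot L [ 0.3805 -0.1565  0.1193] [ 51.5 -29.7   0. ]
slide foot R [ 0.3749 -0.2186  0.1183] [49.5 32.7  0. ]
slide low? L top [ 0.4253 -0.1626  0.1348] [ 20.1 -28.8  36. ]
fin top c [ 0.43   -0.1935  0.1888] [39.9  1.3 87. ]
fin top c s [ 0.4294 -0.1881  0.1896] [41.3 -4.  87. ]
stop [ 0.3313 -0.1805  0.1459] [104.7  -0.   -0. ]
side fixed foot near [ 0.5139 -0.1842  0.0409] [-105.2  -17.6    0. ]
slide near foot up [ 0.3827 -0.1762  0.1167] [ 46.3 -10.3  -0. ]
slide near foot low [ 0.414  -0.1692  0.0993] [ 11.4 -20.9   0. ]
```

```bash
cat >> h.py <<'E'
B=bedR(173.3); O=np.array([.421325,-.191125,.09355])-.104*B[:,0]
def bed(x,y,z): return O+B@np.array([x,y,z])/1000.
def down(yaw):
    c,s=np.cos(np.radians(yaw)),np.sin(np.radians(yaw)); return np.c_[[-s,c,0],[c,s,0],[0,0,-1.]]*np.array([[1,1,1]]) if False else np.c_[np.cross([c,s,0],[0,0,-1.]),[c,s,0],[0,0,-1.]]
BT=np.c_[-B[:,1],-B[:,0],-B[:,2]]  # tool on bed: y down-slope
def delta(P,Rt):
    from plant import manip
    s=manip.state();A=rot(s["tool_rot"])
    print("t",round(s["time"],2),"pos",s["tool_pos"].round(4),"F",s["contact_force"].round(1),"w",round(s["gripper_width"]*85.4,1))
    print("turn",np.degrees(R.from_matrix(A.T@Rt).as_rotvec()).round(2),"shift_now",((P-s["tool_pos"])@A*1000).round(1),"shift_after_turn",((P-s["tool_pos"])@Rt*1000).round(1))
E
python3 -c "
from h import *
print(np.linalg.det(BT),O,bed(45,0,18),bed(45,0,100))
delta(np.array([.4475,.2405,.1]),down(16.5))"
```

```text
1.0 [ 0.51077655 -0.20163314  0.04155   ] [ 0.48101009 -0.19813639  0.07963846] [ 0.52173008 -0.20291989  0.15065254]
t 0.1 pos [0.2596 0.5679 0.2442] F [ 0.8  0.1 -0.2] w 85.3
turn [-1.100e-01  4.000e-02  4.893e+01] shift_now [-307.1 -219.4  144.5] shift_after_turn [-367.3   87.2  144.2]
```

Request:
servo_tool:
  moves:
    - [[0,0,0,0,0,9.8,80],[0,0,0,0,0,9.8,80],[0,0,0,0,0,9.8,80],[0,0,0,0,0,9.8,80],[0,0,0,0,0,9.7,80],[-50,12,10,0,0,0,80],[-60,15,15,0,0,0,80],[-60,15,20,0,0,0,80],[-60,15,20,0,0,0,80],[-60,15,20,0,0,0,80],[-45,10,20,0,0,0,80],[-32,5,15,0,0,0,80]]

```text
time: 1.6
tool_pos: [0.4437, 0.2463, 0.1265]
tool_rot: [-0.0, 0.599, 0.801, -0.001]
contact_force: [0.2, -0.3, 0.5]
gripper_width: 0.935
grasp_force: 0.0
```

```bash
python3 - <<'E'
from h import *
from plant import manip
delta(np.array([.4475,.2405,.0175]),down(16.5))
f=manip.grab_frame("side");im=f["image"]
cv2.imwrite("pics/s1.png",cv2.resize(im[140:320,150:350],None,fx=3,fy=3))
# remeasure block in side view: corners of silhouette
h=cv2.cvtColor(im,cv2.COLOR_BGR2HSV)
E
```

```text
t 1.6 pos [0.4437 0.2463 0.1265] F [ 0.2 -0.3  0.5] w 79.8
turn [-0.08  0.01 -0.06] shift_now [ -6.6   2.2 109. ] shift_after_turn [ -6.7   2.  109. ]
```

Request:
servo_tool:
  moves:
    - [[-6,2,20,0,0,0,80],[0,0,30,0,0,0,80],[0,0,30,0,0,0,80],[0,0,20,0,0,0,80],[0,0,9,0,0,0,80],[0,0,0,0,0,0,80],[0,0,0,0,0,0,40],[0,0,0,0,0,0,40],[0,0,0,0,0,0,40],[0,0,0,0,0,0,40],[0,0,0,0,0,0,40],[0,0,0,0,0,0,40]]

```text
time: 3.15
tool_pos: [0.4482, 0.2437, 0.0202]
tool_rot: [0.001, 0.598, 0.801, 0.001]
contact_force: [0.1, -0.4, 5.3]
gripper_width: 0.496
grasp_force: 63.1
```

Request:
servo_tool:
  moves:
    - [[0,0,-20,0,0,0,40],[0,0,-40,0,0,0,40],[0,0,-50,0,0,0,40],[0,0,-50,0,0,0,40],[0,0,-40,0,0,0,40],[0,0,0,0,0,0,40]]

```text
time: 3.9
tool_pos: [0.4489, 0.2439, 0.2229]
tool_rot: [0.002, 0.598, 0.801, 0.003]
contact_force: [0.6, 0.2, -0.8]
gripper_width: 0.498
grasp_force: 62.5
```

```bash
python3 - <<'E'
from h import *
from plant import manip
delta(bed(45,0,130),down(-6.7)); delta(bed(45,0,130),BT); print(manip.state()["grasp_force"],manip.state()["joint_pos"])
f=manip.grab_frame("side");cv2.imwrite("pics/s2.png",f["image"])
E
```

```text
t 3.9 pos [0.4489 0.2439 0.2229] F [ 0.6  0.2 -0.8] w 42.5
turn [ 0.42 -0.11 23.23] shift_now [-455.   -43.9   45.7] shift_after_turn [-435.3  139.5   46.3]
t 3.9 pos [0.4489 0.2439 0.2229] F [ 0.6  0.2 -0.8] w 42.5
turn [30.    5.97 22.73] shift_now [-455.   -43.9   45.7] shift_after_turn [-435.3  143.9  -29.6]
62.53439784049988 [ 3.52015074e-01 -2.15310662e-01  1.90293704e+00 -1.62372553e-05
  1.44642675e+00  6.34459568e-02]
```

View pics/s2.png

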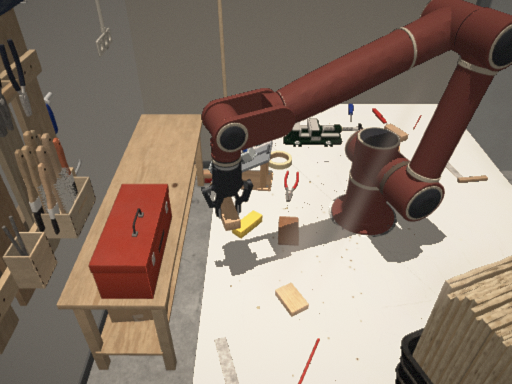

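Request:
servo_tool:
  moves:
    - [[0,0,0,0,0,8,40],[0,0,0,0,0,8,40],[0,0,0,0,0,7.2,40],[-30,0,0,7.5,0,0,40],[-30,0,0,7.5,0,0,40],[-30,0,0,7.5,0,0,40],[-40,0,0,7.5,0,0,40],[-50,20,-4,0,0,0,40],[-50,30,-5,0,0,0,40],[-50,30,-7,0,0,0,40],[-50,30,-7,0,0,0,40],[-50,25,-7,0,0,0,40]]

```text
time: 5.45
tool_pos: [0.5331, -0.1508, 0.1739]
tool_rot: [-0.195, 0.721, 0.642, -0.173]
contact_force: [0.9, 0.5, 0.1]
gripper_width: 0.496
grasp_force: 62.5
```

```bash
python3 - <<'E'
from h import *
from plant import manip
delta(bed(45,0,60),BT); print(manip.state()["grasp_force"],manip.state()["joint_pos"])
E
```

```text
t 5.45 pos [ 0.5331 -0.1508  0.1739] F [0.9 0.5 0.1] w 42.4
turn [-0.27 -0.06  0.07] shift_now [-53.2   7.4  62.7] shift_after_turn [-53.1   7.1  62.8]
62.46708154678345 [-0.35350968  0.27519378  1.5482103  -0.12157317  1.83256922 -0.23809678]
```

Request:
servo_tool:
  moves:
    - [[-25,4,10,0,0,0,40],[-28,3,10,0,0,0,40],[0,0,15,0,0,0,40],[0,0,13,0,0,0,40],[0,0,0,0,0,0,40]]

```text
time: 6.08
tool_pos: [0.5085, -0.1984, 0.1305]
tool_rot: [-0.195, 0.721, 0.642, -0.173]
contact_force: [-1.0, -0.2, -2.2]
gripper_width: 0.495
grasp_force: 62.5
```

```bash
python3 - <<'E'
from h import *
from plant import manip
delta(bed(45,0,20),BT)
f=manip.grab_frame("side");g=manip.grab_frame("top")
a=cv2.resize(f["image"][105:205,190:300],(440,400),interpolation=cv2.INTER_CUBIC)
b=cv2.resize(g["image"][140:220,270:340],(350,400),interpolation=cv2.INTER_CUBIC)
cv2.imwrite("pics/s3.png",np.hstack([a,b]))
E
```

```text
t 6.08 pos [ 0.5085 -0.1984  0.1305] F [-1.  -0.2 -2.2] w 42.3
turn [-0.21 -0.03  0.13] shift_now [-3.   2.  55.7] shift_after_turn [-2.9  1.8 55.7]
```

View pics/s3.png

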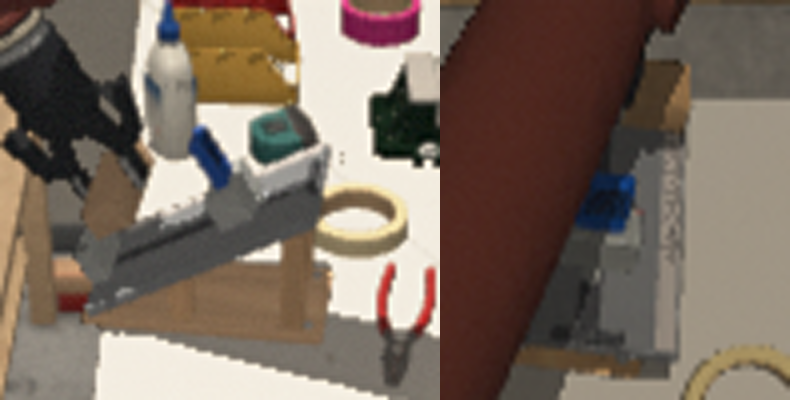

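```bash
python3 - <<'E'
from h import *
import pickle
s=pickle.load(open("f0.pkl","rb"))["side"]
q=lambda *a:((proj(s,bed(*a))-[190,105])*4).round()
print("block bottom",q(23+2,-55,56),q(67+2,-55,56),"top",q(25,-55,87),q(69,-55,87))
print("fixed jaw foot/top near",q(0,-30,0),q(0,-30,36),q(-20,-30,36),"slide foot",q(125,-30,0),q(159,-30,0), q(125,-30,36))
E
```

```text
block bottom [ 95. 240.] [135. 222.] top [ 76. 214.] [117. 196.]
fixed jaw foot/top near [110. 278.] [ 89. 250.] [ 72. 257.] slide foot [223. 231.] [255. 218.] [203. 201.]
```

Request:
servo_tool:
  moves:
    - [[-3,-3,10,0,0,0,40],[0,0,15,0,0,0,40],[0,0,12,0,0,0,40],[0,0,8,0,0,0,40],[0,0,3,0,0,0,40],[0,0,0,0,0,0,40]]

```text
time: 6.92
tool_pos: [0.4833, -0.2, 0.0922]
tool_rot: [-0.193, 0.722, 0.642, -0.172]
contact_force: [0.3, 0.5, -2.0]
gripper_width: 0.498
grasp_force: 62.5
```

Request:
servo_tool:
  moves:
    - [[0,0,2,0,0,0,40],[0,0,2,0,0,0,40]]

```text
time: 7.18
tool_pos: [0.4816, -0.1998, 0.089]
tool_rot: [-0.193, 0.722, 0.642, -0.172]
contact_force: [0.4, 0.2, -1.6]
gripper_width: 0.5
grasp_force: 62.5
```

Request:
servo_tool:
  moves:
    - [[0,0,2,0,0,0,40],[0,0,2,0,0,0,40]]

```text
time: 7.42
tool_pos: [0.4793, -0.1995, 0.0852]
tool_rot: [-0.193, 0.722, 0.642, -0.172]
contact_force: [-0.0, -0.7, -1.1]
gripper_width: 0.499
grasp_force: 62.5
```

Request:
servo_tool:
  moves:
    - [[0,0,1,0,0,0,40],[0,0,1,0,0,0,40]]

```text
time: 7.68
tool_pos: [0.4783, -0.1994, 0.0835]
tool_rot: [-0.193, 0.722, 0.642, -0.172]
contact_force: [-0.1, -0.2, 1.8]
gripper_width: 0.498
grasp_force: 62.7
```

Request:
servo_tool:
  moves:
    - [[0,0,1,0,0,0,40],[0,0,0,0,0,0,40]]

```text
time: 7.92
tool_pos: [0.4782, -0.1994, 0.0834]
tool_rot: [-0.193, 0.722, 0.642, -0.172]
contact_force: [0.3, -0.0, 3.4]
gripper_width: 0.5
grasp_force: 63.0
```

Request:
servo_tool:
  moves:
    - [[0,0,0,0,0,0,50],[0,0,0,0,0,0,58],[0,0,0,0,0,0,58],[0,0,0,0,0,0,58],[0,0,-10,0,0,0,58],[0,0,-20,0,0,0,58],[0,0,-30,0,0,0,58],[0,0,-40,0,0,0,58],[0,0,-30,0,0,0,58],[0,0,0,0,0,0,58]]

```text
time: 9.18
tool_pos: [0.545, -0.2077, 0.1993]
tool_rot: [-0.19, 0.722, 0.643, -0.171]
contact_force: [0.8, 0.5, 0.2]
gripper_width: 0.682
grasp_force: 0.0
```

```bash
python3 - <<'E'
from h import *
from plant import manip
delta(bed(150,0,130),BT)
f=manip.grab_frame("side");g=manip.grab_frame("top")
a=cv2.resize(f["image"][105:205,190:300],(440,400),interpolation=cv2.INTER_CUBIC)
b=cv2.resize(g["image"][140:220,270:340],(350,400),interpolation=cv2.INTER_CUBIC)
cv2.imwrite("pics/s4.png",np.hstack([a,b]))
q=lambda *a:((proj(f,bed(*a))-[190,105])*4).round()
for x in (22,50): print(x,"block end bottom",q(x-22,-55,0),q(x+22,-55,0),"top",q(x-22,-55,31),q(x+22,-55,31))
h=cv2.cvtColor(g["image"],cv2.COLOR_BGR2HSV);m=cv2.inRange(h,(105,150,50),(125,255,255))
n,l,st,c=cv2.connectedComponentsWithStats(m)
print([(st[i].tolist(),c[i].round(1)) for i in range(1,n) if st[i,4]>25])
E
```

```text
t 9.18 pos [ 0.545  -0.2077  0.1993] F [0.8 0.5 0.2] w 58.2
turn [ 0.41  0.15 -0.02] shift_now [   2.1 -101.4   23.2] shift_after_turn [   2.  -101.2   24. ]
22 block end bottom [105. 294.] [145. 278.] top [ 87. 269.] [127. 253.]
50 block end bottom [130. 284.] [170. 267.] top [112. 259.] [152. 242.]
[([378, 163, 7, 7, 35], array([380.8, 166. ])), ([297, 175, 12, 11, 67], array([303.3, 179.7])), ([8, 265, 27, 10, 168], array([ 21.4, 268.9])), ([440, 318, 25, 9, 135], array([452.7, 322.3]))]
```

View pics/s4.png

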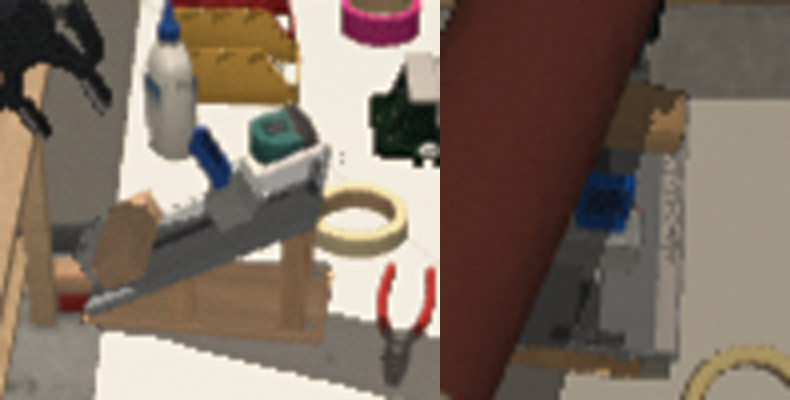

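```bash
python3 - <<'E'
from h import *
from plant import manip
import itertools,pickle
d=pickle.load(open("f0.pkl","rb"))
fs={"top":d["top"],"side":d["side"],"side now":manip.grab_frame("side")}
for k,f in fs.items():
    h=cv2.cvtColor(f["image"],cv2.COLOR_BGR2HSV);m=cv2.inRange(h,(100,110,30),(128,255,255))
    n,l,st,c=cv2.connectedComponentsWithStats(m)
    p=proj(f,bed(144,0,65));i=1+np.argmin(np.linalg.norm(c[1:]-p,axis=1))
    print(k,"bbox",st[i,0]-.5,st[i,1]-.5,st[i,0]+st[i,2]-.5,st[i,1]+st[i,3]-.5,st[i,4])
    for g in(140,144,148):
        P=np.array([proj(f,bed(g+a,b,z)) for a,b,z in itertools.product((-7,7),(-18,18),(36,87))])
        print("  ",g,P.min(0).round(1),P.max(0).round(1))
delta(bed(144,0,130),BT)
E
```

```text
top bbox 296.5 173.5 308.5 185.5 115
   140 [296.4 172.7] [308.7 185.9]
   144 [296.3 173.6] [308.7 186.8]
   148 [296.2 174.5] [308.7 187.7]
side bbox 236.5 136.5 247.5 151.5 77
   140 [235.9 135.2] [247.7 152.7]
   144 [236.8 134.8] [248.6 152.3]
   148 [237.8 134.4] [249.5 151.9]
side now bbox 237.5 136.5 246.5 151.5 72
   140 [235.9 135.2] [247.7 152.7]
   144 [236.8 134.8] [248.6 152.3]
   148 [237.8 134.4] [249.5 151.9]
t 9.32 pos [ 0.5417 -0.2066  0.1943] F [0.5 0.5 0. ] w 57.8
turn [-0.09 -0.01  0.04] shift_now [  1.4 -94.7  18.1] shift_after_turn [  1.3 -94.7  18. ]
```

Request:
servo_tool:
  moves:
    - [[1,-30,0,0,0,0,58],[0,-40,0,0,0,0,58],[0,-23,0,0,0,0,58],[0,0,0,0,0,0,58],[0,0,0,0,0,0,58]]

```text
time: 9.95
tool_pos: [0.4622, -0.1963, 0.2405]
tool_rot: [-0.194, 0.721, 0.642, -0.172]
contact_force: [1.1, 0.3, -0.5]
gripper_width: 0.682
grasp_force: 0.0
```

```bash
python3 -c "
from h import *
delta(bed(142.5,0,64),BT)"
```

```text
t 9.95 pos [ 0.4622 -0.1963  0.2405] F [ 1.1  0.3 -0.5] w 58.3
turn [-0.09 -0.02  0.05] shift_now [ 0.4 -0.6 83.8] shift_after_turn [ 0.4 -0.7 83.8]
```

Request:
servo_tool:
  moves:
    - [[0,0,25,0,0,0,58],[0,0,30,0,0,0,58],[0,0,20,0,0,0,58],[0,0,9,0,0,0,58],[0,0,0,0,0,0,50],[0,0,0,0,0,0,40],[0,0,0,0,0,0,30],[0,0,0,0,0,0,26],[0,0,0,0,0,0,26],[0,0,0,0,0,0,26]]

```text
time: 11.2
tool_pos: [0.4208, -0.1916, 0.1691]
tool_rot: [-0.193, 0.722, 0.642, -0.172]
contact_force: [-0.6, -0.6, 0.5]
gripper_width: 0.304
grasp_force: 0.0
```

```bash
python3 -c "
from h import *
from plant import manip
delta(bed(142.5,0,64),BT)
f=manip.grab_frame('side')
a=cv2.resize(f['image'][105:180,200:290],(720,600),interpolation=cv2.INTER_CUBIC)
cv2.imwrite('pics/s5.png',a)"
```

```text
t 11.2 pos [ 0.4208 -0.1916  0.1691] F [-0.6 -0.6  0.5] w 26.0
turn [0.01 0.02 0.03] shift_now [ 0.6 -0.3  1.2] shift_after_turn [ 0.6 -0.3  1.2]
```

View pics/s5.png

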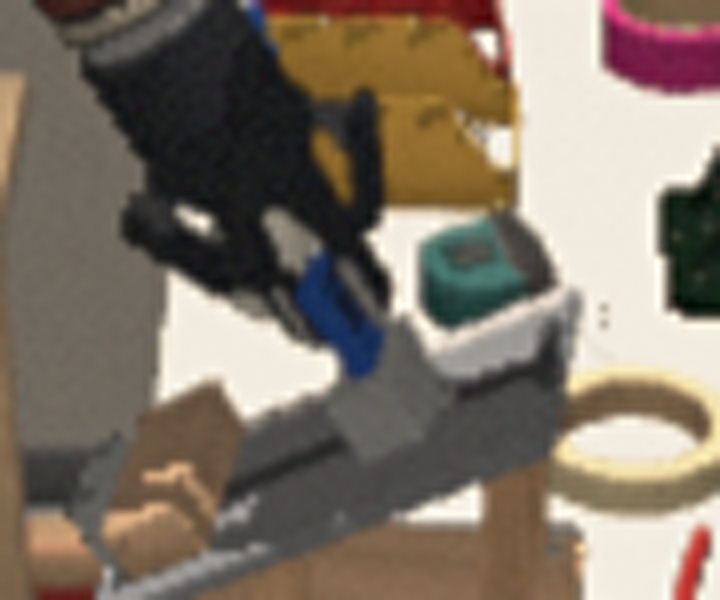

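Request:
servo_tool:
  moves:
    - [[0,0,0,0,0,0,21],[0,0,0,0,0,0,19],[0,0,0,0,0,0,19]]

```text
time: 11.62
tool_pos: [0.4208, -0.1917, 0.169]
tool_rot: [-0.193, 0.722, 0.642, -0.172]
contact_force: [0.3, -0.0, 0.2]
gripper_width: 0.219
grasp_force: 0.0
```

```bash
python3 -c "
from h import *
from plant import manip
delta(bed(142.5,0,64),BT);s=manip.state();print('tool F',s['contact_force']@rot(s['tool_rot']),s['grasp_force'])"
```

```text
t 11.62 pos [ 0.4208 -0.1917  0.169 ] F [ 0.3 -0.   0.2] w 18.7
turn [0.   0.02 0.03] shift_now [ 0.6 -0.3  1.1] shift_after_turn [ 0.6 -0.3  1.1]
tool F [-0.00036822  0.15766962 -0.36708166] 0.0
```

Request:
servo_tool:
  moves:
    - [[0,0,0,0,0,0,16],[0,0,0,0,0,0,14],[0,0,0,0,0,0,10],[0,0,0,0,0,0,10],[0,0,0,0,0,0,10]]

```text
time: 12.25
tool_pos: [0.421, -0.1917, 0.1691]
tool_rot: [-0.193, 0.722, 0.642, -0.172]
contact_force: [2.0, -0.6, -0.2]
gripper_width: 0.155
grasp_force: 58.3
```

```bash
python3 -c "
from h import *
from plant import manip
delta(bed(142.5,0,64),BT);s=manip.state();print('tool F',s['contact_force']@rot(s['tool_rot']),s['ft_torque']@rot(s['tool_rot']),s['grasp_force'])"
```

```text
t 12.25 pos [ 0.421  -0.1917  0.1691] F [ 2.  -0.6 -0.2] w 13.2
turn [0.05 0.02 0.02] shift_now [ 0.6 -0.5  1.3] shift_after_turn [ 0.6 -0.5  1.3]
tool F [-0.3954212   1.89123401 -0.81214288] [-0.7243525   0.02095107  0.16113344] 58.301069140434265
```

Request:
servo_tool:
  moves:
    - [[0,3,0,0,0,0,10],[0,5,0,0,0,0,10],[0,6,0,0,0,0,10],[0,6,0,0,0,0,10],[0,0,0,0,0,0,10]]

```text
time: 12.88
tool_pos: [0.4387, -0.194, 0.1588]
tool_rot: [-0.193, 0.722, 0.642, -0.172]
contact_force: [-0.0, -1.2, 2.0]
gripper_width: 0.154
grasp_force: 58.8
```

```bash
python3 -c "
from h import *
from plant import manip
delta(bed(63,0,64),BT);s=manip.state();print('tool F',s['contact_force']@rot(s['tool_rot']),s['ft_torque']@rot(s['tool_rot']),s['grasp_force'])
f=manip.grab_frame('side');h=cv2.cvtColor(f['image'],cv2.COLOR_BGR2HSV);m=cv2.inRange(h,(100,110,30),(128,255,255))[130:175,215:255];print('fin px',cv2.boundingRect(m))"
```

```text
t 12.88 pos [ 0.4387 -0.194   0.1588] F [-0.  -1.2  2. ] w 13.1
turn [0.07 0.05 0.03] shift_now [ 0.8 58.4  1.3] shift_after_turn [ 0.8 58.4  1.3]
tool F [-1.24203146 -0.85371439 -1.76281036] [-0.03804296 -0.35861181  0.18867959] 58.76067101955414
fin px (18, 10, 10, 14)
```

Request:
servo_tool:
  moves:
    - [[0,5,0,0,0,0,10],[0,5,0,0,0,0,10],[0,5,0,0,0,0,10],[0,5,0,0,0,0,10],[0,5,0,0,0,0,10],[0,5,0,0,0,0,10],[0,5,0,0,0,0,10],[0,5,0,0,0,0,10],[0,4,0,0,0,0,10],[0,2,0,0,0,0,10],[0,1,0,0,0,0,10],[0,0,0,0,0,0,10]]

```text
time: 14.42
tool_pos: [0.4787, -0.199, 0.1355]
tool_rot: [-0.193, 0.722, 0.642, -0.172]
contact_force: [-1.2, -5.5, 3.4]
gripper_width: 0.154
grasp_force: 58.9
```

```bash
cat > st.py <<'E'
from h import *
from plant import manip
delta(bed(63,0,64),BT);s=manip.state();print('tool F',(s['contact_force']@rot(s['tool_rot'])).round(2),(s['ft_torque']@rot(s['tool_rot'])).round(2),s['grasp_force'])
E
python3 st.py
```

```text
t 14.43 pos [ 0.4787 -0.199   0.1355] F [-1.2 -5.5  3.4] w 13.1
turn [ 0.04  0.09 -0.  ] shift_now [ 1.2 11.8  1.3] shift_after_turn [ 1.2 11.8  1.3]
tool F [-5.61 -2.14 -2.66] [ 0.4  -1.14  0.23] 58.94365131855011
```

Request:
servo_tool:
  moves:
    - [[-0.4,2,0,0,0,0,10],[0,2,0,0,0,0,10],[0,2,0,0,0,0,10],[0,1,0,0,0,0,10],[0,0,0,0,0,0,10]]

```text
time: 15.05
tool_pos: [0.4847, -0.1999, 0.132]
tool_rot: [-0.193, 0.722, 0.642, -0.172]
contact_force: [-1.3, -4.6, 3.8]
gripper_width: 0.154
grasp_force: 59.0
```

```bash
python3 st.py
```

```text
t 15.05 pos [ 0.4847 -0.1999  0.132 ] F [-1.3 -4.6  3.8] w 13.2
turn [0.04 0.07 0.01] shift_now [1.3 4.8 1.3] shift_after_turn [1.3 4.8 1.3]
tool F [-4.73 -2.58 -2.92] [ 0.4  -1.13  0.19] 58.95846247673035
```

Request:
servo_tool:
  moves:
    - [[0,1,0,0,0,0,10],[0,1,0,0,0,0,10],[0,0,0,0,0,0,10]]

```text
time: 15.42
tool_pos: [0.4864, -0.2001, 0.131]
tool_rot: [-0.193, 0.722, 0.642, -0.172]
contact_force: [-2.3, -4.9, 3.6]
gripper_width: 0.159
grasp_force: 59.0
```

```bash
python3 st.py
```

```text
t 15.43 pos [ 0.4864 -0.2001  0.131 ] F [-2.3 -4.9  3.6] w 13.6
turn [0.03 0.07 0.01] shift_now [1.3 2.9 1.3] shift_after_turn [1.3 2.9 1.3]
tool F [-5.16 -3.29 -2.24] [ 0.43 -1.08  0.24] 58.96572411060333
```

Request:
servo_tool:
  moves:
    - [[0,0.7,0,0,0,0,10],[0,0,0,0,0,0,10]]

```text
time: 15.68
tool_pos: [0.4869, -0.2002, 0.1307]
tool_rot: [-0.193, 0.722, 0.642, -0.172]
contact_force: [-1.6, -4.7, 4.1]
gripper_width: 0.157
grasp_force: 59.0
```

```bash
python3 st.py
```

```text
t 15.68 pos [ 0.4869 -0.2002  0.1307] F [-1.6 -4.7  4.1] w 13.4
turn [0.03 0.07 0.  ] shift_now [1.4 2.2 1.3] shift_after_turn [1.4 2.2 1.3]
tool F [-4.85 -2.98 -3.  ] [ 0.45 -1.03  0.17] 58.967973589897156
```

Noise level; no contact yet. Continuing.

Request:
servo_tool:
  moves:
    - [[0,0.7,0,0,0,0,10],[0,0.7,0,0,0,0,10],[0,0,0,0,0,0,10]]

```text
time: 16.05
tool_pos: [0.4882, -0.2004, 0.13]
tool_rot: [-0.193, 0.722, 0.642, -0.172]
contact_force: [-2.5, -4.1, 4.3]
gripper_width: 0.158
grasp_force: 59.0
```

```bash
python3 st.py
```

```text
t 16.05 pos [ 0.4882 -0.2004  0.13  ] F [-2.5 -4.1  4.3] w 13.5
turn [0.03 0.07 0.01] shift_now [1.4 0.8 1.3] shift_after_turn [1.4 0.8 1.3]
tool F [-4.34 -3.91 -2.74] [ 0.42 -1.12  0.22] 58.96743893623352
```

Request:
servo_tool:
  moves:
    - [[0,0.7,0,0,0,0,10],[0,0.7,0,0,0,0,10],[0,0,0,0,0,0,10]]

```text
time: 16.42
tool_pos: [0.4894, -0.2005, 0.1293]
tool_rot: [-0.193, 0.722, 0.642, -0.172]
contact_force: [-1.5, -5.1, 4.9]
gripper_width: 0.153
grasp_force: 59.0
```

```bash
python3 st.py
```

```text
t 16.43 pos [ 0.4894 -0.2005  0.1293] F [-1.5 -5.1  4.9] w 13.1
turn [0.03 0.07 0.  ] shift_now [ 1.4 -0.6  1.3] shift_after_turn [ 1.4 -0.6  1.3]
tool F [-5.27 -3.25 -3.74] [ 0.43 -1.11  0.17] 58.96765887737274
```

Request:
servo_tool:
  moves:
    - [[0,0.7,0,0,0,0,10],[0,0.7,0,0,0,0,10],[0,0,0,0,0,0,10]]

```text
time: 16.8
tool_pos: [0.4906, -0.2007, 0.1286]
tool_rot: [-0.193, 0.722, 0.642, -0.172]
contact_force: [-1.6, -6.1, 4.4]
gripper_width: 0.159
grasp_force: 59.0
```

```bash
python3 st.py
```

```text
t 16.8 pos [ 0.4906 -0.2007  0.1286] F [-1.6 -6.1  4.4] w 13.6
turn [0.03 0.07 0.  ] shift_now [ 1.4 -2.   1.3] shift_after_turn [ 1.4 -2.   1.3]
tool F [-6.21 -2.96 -3.36] [ 0.45 -1.14  0.21] 58.9669132232666
```

Request:
servo_tool:
  moves:
    - [[-0.3,0.7,0,0,0,0,10],[0,0.7,0,0,0,0,10],[0,0,0,0,0,0,10]]

```text
time: 17.18
tool_pos: [0.4912, -0.2008, 0.1283]
tool_rot: [-0.194, 0.722, 0.642, -0.173]
contact_force: [-4.7, -4.5, 7.0]
gripper_width: 0.155
grasp_force: 59.1
```

```bash
python3 st.py; python3 - <<'E'
from h import *
from plant import manip
f=manip.grab_frame("side");h=cv2.cvtColor(f["image"],cv2.COLOR_BGR2HSV)
for y,x in ((z,None) for z in range(160,184,2)):
    print(y," ".join(f"{a}/{b}/{c}" for a,b,c in h[y,206:240:2]))
for n,a in (("block end bot",(0,-55,0)),("",(44,-55,0)),("top",(0,-55,31)),("",(44,-55,31)),("jaw near foot",(42,-30,0)),("",(42,-30,36)),("up",(76,-30,0)),("",(76,-30,36))): print(n,proj(f,bed(*a)).round(1))
E
```

```text
t 17.18 pos [ 0.4912 -0.2008  0.1283] F [-4.7 -4.5  7. ] w 13.3
turn [-0.1   0.04  0.  ] shift_now [ 1.5 -2.7  1.3] shift_after_turn [ 1.5 -2.7  1.3]
tool F [-5.07 -7.1  -4.01] [ 0.93 -1.02  0.26] 59.118186235427856
160 21/33/99 18/31/100 17/35/102 15/17/92 30/12/87 13/64/103 15/98/109 16/96/106 14/101/104 30/9/86 128/12/87 24/14/93 24/14/94 30/12/88 21/19/92 20/9/83 40/10/76
162 30/16/64 40/12/63 18/20/65 23/11/89 24/13/97 15/94/106 15/100/107 15/100/107 15/75/102 20/16/97 25/16/97 26/18/99 23/21/98 24/14/93 21/19/94 24/14/92 15/16/63
164 30/9/57 30/4/58 25/17/91 20/16/93 15/32/95 15/102/108 14/102/105 15/103/104 14/59/99 21/17/103 23/20/102 21/18/101 19/20/102 30/16/96 25/16/93 0/10/74 20/10/73
166 20/14/54 150/5/50 18/17/77 30/16/93 15/71/101 15/102/108 14/100/110 15/103/111 15/101/109 13/45/102 25/15/100 25/15/99 23/20/102 17/18/102 24/14/88 30/3/76 20/10/75
168 19/28/99 21/15/116 23/15/150 21/18/101 15/100/102 15/103/106 15/99/111 15/101/111 15/99/106 16/100/99 15/26/100 30/13/98 24/13/101 23/12/82 30/10/75 20/10/75 30/3/75
170 14/98/188 15/101/177 20/15/104 17/42/98 14/102/105 
[... 589 characters left out ...]
 14/110/130 15/115/124 14/112/121
178 8/145/100 7/138/105 7/139/101 9/66/77 0/7/72 9/20/89 15/5/99 38/9/115 20/10/79 20/17/89 15/52/98 15/90/116 15/106/123 15/113/133 14/111/135 15/112/130 15/108/118
180 3/206/88 1/192/89 0/205/87 15/11/142 20/10/149 15/9/111 40/8/93 8/12/88 14/70/98 14/97/121 14/102/130 14/102/127 15/102/128 15/114/136 15/116/136 15/116/130 14/106/120
182 1/154/78 2/158/79 4/147/85 15/19/106 20/9/89 15/57/98 15/93/118 15/105/129 15/102/127 15/100/127 14/102/127 14/101/126 14/101/126 14/108/127 15/113/135 14/112/134 15/107/119
block end bot [216.3 178.4]
 [226.2 174.4]
top [211.8 172.3]
 [221.7 168.2]
jaw near foot [226.8 170.6]
 [221.7 163.5]
up [234.5 167.5]
 [229.4 160.2]
```

Request:
servo_tool:
  moves:
    - [[0,0.6,0,0,0,0,10],[0,0,0,0,0,0,10]]

```text
time: 17.48
tool_pos: [0.4912, -0.2008, 0.1282]
tool_rot: [-0.194, 0.721, 0.642, -0.173]
contact_force: [-5.3, -4.4, 7.4]
gripper_width: 0.156
grasp_force: 59.2
```

```bash
python3 st.py
```

```text
t 17.48 pos [ 0.4912 -0.2008  0.1282] F [-5.3 -4.4  7.4] w 13.3
turn [-0.18  0.03 -0.01] shift_now [ 1.4 -2.8  1.3] shift_after_turn [ 1.4 -2.8  1.3]
tool F [-4.98 -7.83 -4.  ] [ 1.3  -0.98  0.29] 59.205148816108704
```

Request:
servo_tool:
  moves:
    - [[0,-0.5,0,0,0,0,10],[0,0,0,0,0,0,10],[0,0,0,0,0,0,20],[0,0,0,0,0,0,36],[0,0,0,0,0,0,50],[0,0,0,0,0,0,50],[0,0,0,0,0,0,50]]

```text
time: 18.35
tool_pos: [0.4916, -0.2005, 0.1277]
tool_rot: [-0.193, 0.722, 0.642, -0.172]
contact_force: [-0.8, 0.6, -0.3]
gripper_width: 0.583
grasp_force: 0.0
```

```bash
python3 st.py; python3 - <<'E'
from h import *
from plant import manip
import itertools
f=manip.grab_frame("side");h=cv2.cvtColor(f["image"],cv2.COLOR_BGR2HSV);m=cv2.inRange(h,(100,110,30),(128,255,255))[125:180,210:260]
print(np.array(cv2.boundingRect(m))+[210,125,0,0])
for g in(61,63,65):
    P=np.array([proj(f,bed(g+a,b,z)) for a,b,z in itertools.product((-7,7),(-18,18),(36,87))]);print(g,P.min(0).round(1),P.max(0).round(1))
E
```

```text
t 18.35 pos [ 0.4916 -0.2005  0.1277] F [-0.8  0.6 -0.3] w 49.8
turn [0.01 0.   0.04] shift_now [ 1.1 -3.3  1.1] shift_after_turn [ 1.1 -3.3  1.1]
tool F [ 0.47 -0.61  0.73] [-0.21 -0.05 -0.04] 0.0
[219 146  10  14]
61 [217.6 143.3] [229.7 160.5]
63 [218.  143.1] [230.1 160.3]
65 [218.5 142.9] [230.6 160.1]
```

Request:
servo_tool:
  moves:
    - [[0,0,-8,0,0,0,50],[0,0,-20,0,0,0,50],[0,0,-30,0,0,0,50],[0,0,-40,0,0,0,50],[0,0,-30,0,0,0,50],[50,0,0,0,0,0,50],[60,0,0,0,0,0,50],[60,0,0,0,0,0,50],[60,0,0,0,0,0,50],[50,0,0,0,0,0,50],[0,0,0,0,0,0,50],[0,0,0,0,0,0,50]]

```text
time: 19.9
tool_pos: [0.5882, 0.0698, 0.2397]
tool_rot: [-0.193, 0.722, 0.642, -0.172]
contact_force: [0.5, 0.1, 0.3]
gripper_width: 0.587
grasp_force: 0.0
```

```bash
python3 - <<'E'
from h import *
from plant import manip
import itertools
for k in("top","side"):
    f=manip.grab_frame(k);cv2.imwrite(f"pics/end_{k}.png",f["image"])
    h=cv2.cvtColor(f["image"],cv2.COLOR_BGR2HSV)
    m=cv2.inRange(h,(100,110,30),(128,255,255));n,l,st,c=cv2.connectedComponentsWithStats(m)
    p=proj(f,bed(61,0,65));i=1+np.argmin(np.linalg.norm(c[1:]-p,axis=1));print(k,"fin",st[i])
    for g in(60,63,66):
        P=np.array([proj(f,bed(g+a,b,z)) for a,b,z in itertools.product((-7,7),(-18,18),(36,87))]);print(g,P.min(0).round(1),P.max(0).round(1))
    w=((h[...,1]>60)&(h[...,0]<20)&(h[...,0]>9)).astype(np.uint8)
    if k=="top":
        w[:, :270]=0;w[:,335:]=0;w[:145]=0;w[190:]=0
        for q in cv2.findContours(w,cv2.RETR_EXTERNAL,cv2.CHAIN_APPROX_NONE)[0]:
            if cv2.contourArea(q)>60:
                b=cv2.minAreaRect(q);print("wood",b)
                P=np.array([onz(f,x,bed(22,0,31)[2]) for x in cv2.boxPoints(b)]);print(((P-O)@B*1000).round(1))
        print("pred",[proj(f,bed(x,y,31)).round(1) for x,y in((0,-55),(0,55),(44,55),(44,-55))])
E
```

```text
top fin [299 157  11  12 105]
60 [297.5 155.4] [309.4 168.5]
63 [297.4 156. ] [309.4 169.1]
66 [297.4 156.6] [309.4 169.7]
wood ((303.32318115234375, 162.09146118164062), (30.037376403808594, 13.803942680358887), 6.340191841125488)
[[ 52.7 -52.8  13.3]
 [  7.3 -52.6  39.5]
 [  7.5  59.7  39.4]
 [ 52.8  59.1  13.2]]
pred [array([288.4, 153.5]), array([317.4, 156.7]), array([317.2, 165.6]), array([287.7, 162.4])]
side fin [219 145  10  15  78]
60 [217.4 143.4] [229.5 160.6]
63 [218.  143.1] [230.1 160.3]
66 [218.7 142.8] [230.8 160. ]
```

```bash
python3 -c "
from plant import manip
print(manip.job_done())"
```

```text
the job is handed in; nothing more can be done
None
```

The beech offcut is closed snugly between the jaws, with the jaw released and the arm clear, and I have handed the job in. From the final camera images the caliper reads roughly 44–45 mm. There was a second, beech-coloured block of about the same size behind the robot; I took the front one to be the offcut.

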